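# Walk the tube block square to the reader's stop rail

### The job

Turn the heavy aluminium tube block by pushing its corners until one of its long blue-striped sides squarely faces the reader's red stop rail, doing this while it still stands a good centimetre clear of the rail; then push it up until that side lies flat against the rail, nowhere past the rail's ends. Only push on its sides with the fingers: do not lift or tip it, do not touch the grey well plate on its top, and leave everything else on the bench where it is.

Things in the scene. Friction and masses are not known exactly. Their poses are not given: they have to be found in the camera images.
- block: the tube block: a bare aluminium block, 120 (its x) x 95 (its y) x 50 mm (z), 0.7 to 1.0 kg, loose on the bench and sliding on it with friction. Origin at the centre of its underside, z up. The two long sides (its +y and -y faces, 47.5 mm from the origin) each carry a blue stripe; either may face the rail. At the start the long sides are 34 to 90 degrees from square to the rail, either way.
- wells: the thin grey well plate fixed on top of the block, 106 x 81 x 4 mm, centred, its upper face 54 mm above the bench, with 12 dark wells; it must not be touched. Origin at the centre of its underside, axes as the block's.
- reader: the tube reader, fixed: a red-painted stop rail, 200 mm long (its x), 14 mm thick and 34 mm high, with a cream housing 220 x 100 x 40 mm behind it (its y from +16 to +116 mm). Origin at bench height, in the middle of the rail's front face, which is its plane y = 0. Its -y points out of the front face towards the block, so the block rests flat against it when the block's centre is at y = -47.5 mm in this frame.
- dishes: stack of three pink culture dishes, 92 mm across, 41 mm high, loose; origin under its centre
- jar: small clear jar with an orange lid, 42 mm across, 52 mm high, loose; origin under its centre
- tipbox: orange box with a white lid, 122 x 87 x 54 mm, loose; origin under its centre
- beaker: glass beaker, 72 mm across, 95 mm high, loose; origin under its centre
- tube_a: white tube with a dark blue cap, 35 mm across, 99 mm high, standing loose; origin under its centre
- tube_b: a second tube like tube_a
- flask: clear bottle with an orange cap, 68 mm across, 150 mm high, loose; origin under its centre
Things that resemble listed ones, but are neither listed nor needed, are in the scene too. What is shaped like the block but brown or turquoise is not meant.

How it is judged:
By the outcome, as a careful person would: the job done as asked, in the order asked, and still so for the second after the job is handed in, with the robot touching nothing.
It also fails if it takes over 58 s, if anything falls off the work surface, if the arm or the gripper's body presses on something with over 40 N, if the wrist force passes 120 N, or if a joint passes its speed limit or range.

### The arm

A 7-joint arm with a two-finger parallel gripper is mounted at the origin on the work surface. World frame = base frame: x ahead of the robot, y to its left, z up, the work surface at z = 0. Lengths are in m, angles in rad, forces in N, time in s.
With the tool pointing down it reaches from about 0.4 to 0.925 m from the base axis. Payload 5.6 kg.
Tool frame: the origin (TCP) lies at the very end of the fingers, on their centre line; the grasp point (between the pads) lies grip_point_offset behind it (grip_point_offset is the distance from the TCP to the grasp point, in m); x points along the fingers, y is the direction in which the jaws open and shut, and the axes are right-handed (so a half turn about x gives the same grasp; the last joint's range is limited). The gripper opens to 85 mm and grips with 20 to 120 N. Pads are 22 mm wide; open, the fingers measure 114 mm over their backs; the gripper's body (76 mm by 85 mm) begins 54 mm behind the grasp point. The pads swing forward as they close: fully open they stand 13 mm farther back than shut.
Start: joints at [-1.387, 0.468, -0.012, 1.603, 0.006, 1.071, -0.056], TCP at [0.146, 0.633, 0.231] pointing down, gripper open.
Joint ranges: [-2.53, 2.53], [-0.31, 2.02], [-1.57, 1.55], [0.28, 2.44], [-1.29, 4.43], [0.15, 1.84], [-2.92, 2.92]. Speed limits (rad/s): [2.57, 2.57, 3.14, 3.14, 3.14, 3.14, 3.14].

### API

Orientations are given as a unit quaternion [x, y, z, w].
In Python, from rig import * gives the robot as it stands. The module is installed in compiled form; this text tells all that it offers. Calls block until the motion is done:
- move_to(position, orientation): joint-space move of the TCP to a pose.
- move_l(position, ori=None, velocity=0.15): straight line of the TCP; ori=None keeps the orientation; velocity is the mean speed in m/s.
- movej(angles): joint-space move.
- command_gripper(opening, effort=None): finger opening in m; effort is the grip in N (None keeps the last); returns when the fingers have stopped.
- wait(seconds).
- ik(position, orientation): joint angles nearest the present ones, or None.
- read_state(): the state.
- capture(name): name is "scene" or "top" or "wrist"; returns (picture, depth): 480x640x3 uint8, blue, green, red; 480x640 float32, m along the optical axis (not along the pixel's ray), 0 where there is no reading.
- camera_model(name): a dict with "intrinsics" (3x3 intrinsics, pixels), "T" (4x4, takes a point from camera to world coordinates); the wrist camera has in their place "T_tool_cam" (4x4, takes a point from camera to tool coordinates, whose origin is the TCP and whose axes are the tool frame's). Camera axes: x right, y up, looking along -z (the intrinsics and any distortion apply to the point x, -y, -z); pixel columns grow to the right and rows downward; lengths in m; the calibration is good to about 2 mm. A picture is of the moment at which its call begins: read the wrist's pose just before it. camera_model takes no time and is no camera call.
A pose or a line that the arm cannot do raises MotionError and nothing moves.
- job_done(): hands the job in, once; it reports no verdict.
The state is a dict: "time": time; "joint_positions": joint angles; "dq": joint speeds; "effort": joint torques, N m; "tool_pos": TCP position; "tool_rot": TCP orientation; "contact_force": force on the tool from outside, world axes, zero at the start; "wrist_torque": the same for the moment, N m; "gripper_width": finger opening in m.
Only numpy, scipy, OpenCV 4.12 (cv2) and the standard library are available. Lean on these libraries where they do the work, as an engineer would, in place of code of your own. Each camera call takes 0.05 s, during which the arm holds its last target.

## Working session

There is one attempt and no reset: what is moved stays moved. The work goes in short steps, each a Python script; the robot and the scene stay as the last script left them, time stands still between calls to the robot, and variables do not carry over. Pictures are saved under pics/ and viewed, and the job is handed in when it is done.

```bash
mkdir -p pics; ls; python3 - <<'E'
from rig import *
import cv2,numpy as np
for n in ["scene","top","wrist"]:
    p,d=capture(n); cv2.imwrite(f"pics/{n}0.png",p); np.save(f"pics/{n}0.npy",d)
    print(n,camera_model(n))
print(read_state())
E
```

```text
pics
scene {'intrinsics': array([[442.21131746,   0.        , 322.6046901 ],
       [  0.        , 442.21131746, 245.96094617],
       [  0.        ,   0.        ,   1.        ]]), 'T': array([[-0.25714903, -0.72443667,  0.63958259,  1.19642768],
       [ 0.96631786, -0.19975005,  0.16226433,  0.03325766],
       [ 0.01020643,  0.65976619,  0.75140162,  0.82585556],
       [ 0.        ,  0.        ,  0.        ,  1.        ]])}
top {'intrinsics': array([[449.09195405,   0.        , 323.11125897],
       [  0.        , 449.09195405, 241.55594374],
       [  0.        ,   0.        ,   1.        ]]), 'T': array([[-0.02288771,  0.98800586, -0.15271074,  0.40671029],
       [-0.99973648, -0.02234919,  0.0052422 , -0.12131635],
       [ 0.00176637,  0.15279048,  0.98825703,  1.17551792],
       [ 0.        ,  0.        ,  0.        ,  1.        ]])}
wrist {'intrinsics': array([[413.98682321,   0.        , 311.99004678],
       [  0.        , 413.98682321, 243.63667457],
       [  0.        ,   0.        ,   1.        ]]), 'T_tool_cam': array([[-1.24285220e-03,  2.93092181e-01, -9.56083380
[... 284 characters left out ...]
]])}
{'time': 0.15, 'joint_positions': array([-1.38698588,  0.46818197, -0.01158995,  1.60341558,  0.00597   ,
        1.07138535, -0.05630944]), 'dq': array([-0.00226575, -0.00269651,  0.00223665, -0.0032048 , -0.00064221,
       -0.0006763 ,  0.0007625 ]), 'effort': array([ 1.06210577e-03, -5.32792568e+01,  2.16275908e-02, -2.51555675e+01,
        1.14028511e-02,  5.44223003e-03, -1.56403769e-05]), 'tool_pos': array([0.14613042, 0.63292351, 0.23055109]), 'tool_rot': array([ 0.0795744 ,  0.70258545, -0.08053175,  0.70253558]), 'contact_force': array([ 0.00702967,  0.07822099, -0.52730707]), 'wrist_torque': array([-0.05887375, -0.0729259 , -0.00874053]), 'gripper_width': 0.08545820795232435}
```

View pics/scene0.png

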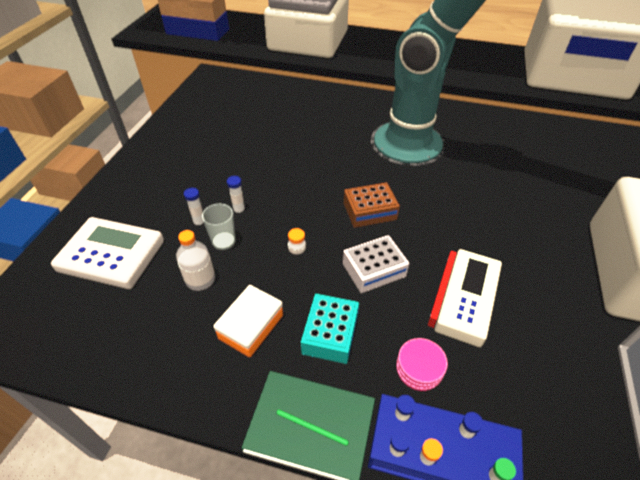

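View pics/top0.png

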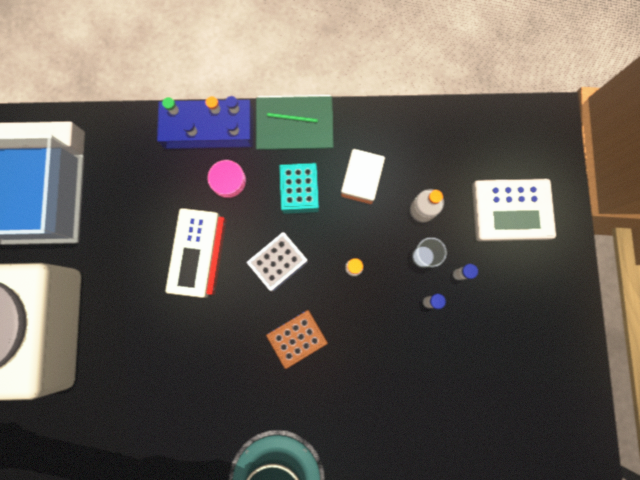

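The scene has four possible confusions:
- The bare aluminium block with the grey plate is at top (277,262) / scene (376,263). This is the one I want.
- The brown look-alike is at top (297,339).
- The turquoise look-alike is at top (299,187).
- The reader with the red rail is at top (197,253). The device at top (514,210) has no rail, so it isn't the reader.

Next I'll check this in a close crop and measure it.

```bash
cat > h.py <<'E'
import cv2,numpy as np
from rig import *
def cloud(name,d):
    c=camera_model(name);K=c["intrinsics"];T=c["T"]
    v,u=np.mgrid[:480,:640]
    P=np.stack([(u-K[0,2])/K[0,0]*d,-(v-K[1,2])/K[1,1]*d,-d],-1)
    return P@T[:3,:3].T+T[:3,3]
def proj(name,p):
    c=camera_model(name);K=c["intrinsics"];T=c["T"]
    q=(np.asarray(p)-T[:3,3])@T[:3,:3]
    return np.stack([K[0,0]*q[...,0]/-q[...,2]+K[0,2],K[1,1]*-q[...,1]/-q[...,2]+K[1,2]],-1)
E
python3 - <<'E'
from h import *
for n in ["top","scene"]:
    p=cv2.imread(f"pics/{n}0.png");d=np.load(f"pics/{n}0.npy");P=cloud(n,d);P[d==0]=np.nan
    hsv=cv2.cvtColor(p,cv2.COLOR_BGR2HSV)
    u0,v0=(277,262) if n=="top" else (376,263)
    print(n,"ctr",P[v0,u0], "bench", P[330,400] if n=="top" else P[300,290])
    red=(cv2.inRange(hsv,(0,170,90),(5,255,255))|cv2.inRange(hsv,(174,170,90),(180,255,255)))>0
    m=np.zeros_like(red)
    if n=="top": m[200:310,150:240]=1
    else: m[240:345,420:465]=1
    R=P[red&m]; R=R[np.isfinite(R).all(1)]
    print("red",len(R),R.min(0),R.max(0))
    T=R[(R[:,2]>.029)]; 
    r=cv2.minAreaRect((T[:,:2]*1000).astype(np.float32)); print("rail top",r, cv2.boxPoints(r).tolist())
    # block above z .03
    X=P.reshape(-1,3);c=P[v0,u0]
    sel=(np.linalg.norm(X[:,:2]-c[:2],axis=1)<.085)&(X[:,2]>.044)&(X[:,2]<.06)
    for h in (.044,):
        B=X[sel&(X[:,2]>h)]
        r=cv2.minAreaRect((B[:,:2]*1000).astype(np.float32)); print("block",len(B),np.median(B[:,2]),r,cv2.boxPoints(r).tolist())
    # housing
    crop=p[140:340,150:350] if n=="top" else p[220:360,330:510]
    cv2.imwrite(f"pics/crop_{n}.png",cv2.resize(crop,None,fx=3 if n=="top" else 4,fy=3 if n=="top" else 4,interpolation=cv2.INTER_CUBIC))
E
```

```text
top ctr [ 0.53094507 -0.01023919  0.05216764] bench [ 0.35379008 -0.3201248  -0.00116872]
red 446 [ 0.45692483  0.12938457 -0.00137254] [0.65392389 0.1718165  0.03955255]
rail top ((555.699462890625, 149.8259735107422), (15.750072479248047, 198.30508422851562), 82.20174407958984) [[456.39532470703125, 155.47732543945312], [652.8665161132812, 128.57022094726562], [655.0036010742188, 144.17462158203125], [458.53240966796875, 171.08172607421875]]
block 1777 0.05279188974503035 ((534.4736328125, -9.846694946289062), (95.5765380859375, 120.0476303100586), 39.018733978271484) [[459.5555419921875, 6.701944351196289], [535.134521484375, -86.56788635253906], [609.3917236328125, -26.395334243774414], [533.812744140625, 66.87449645996094]]
scene ctr [ 0.55822995 -0.00436434  0.05572021] bench [ 6.68515850e-01 -1.74200454e-01 -3.75876142e-04]
red 571 [ 0.42158887  0.13025674 -0.00288017] [0.65521997 0.17740757 0.03865014]
rail top ((554.5728759765625, 150.57505798339844), (14.006392478942871, 200.30441284179688), 81.92975616455078) [[454.4293518066406, 157.7012939453125], [652.7501220703125, 129.58114624023438], [654.7164306640625, 143.44882202148438], [456.3956298828125, 171.5689697265625]]
block 1720 0.053807104997251665 ((533.5396118164062, -9.371627807617188), (98.71575927734375, 121.56634521484375), 39.200225830078125) [[456.8731994628906, 6.536027908325195], [533.70703125, -87.67083740234375], [610.2060546875, -25.27928352355957], [533.3721923828125, 68.92758178710938]]
```

View pics/crop_top.png

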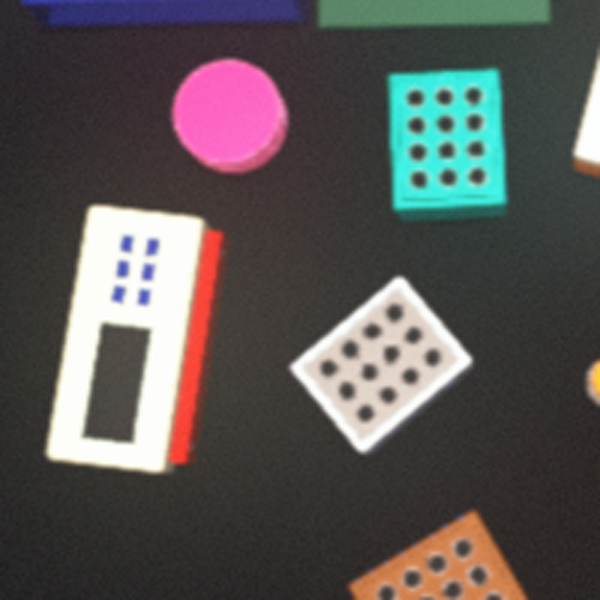

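View pics/crop_scene.png

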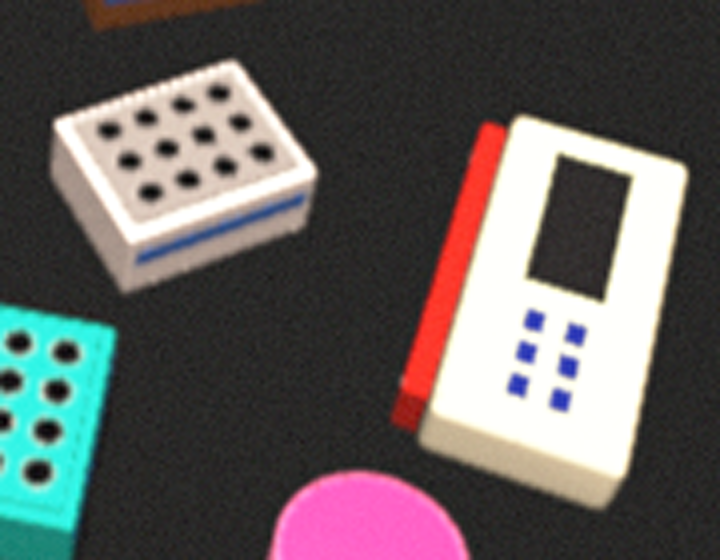

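The crops confirm it: silver block with a blue-striped long side, red rail on the cream reader. Measured so far:
- **Block:** centre ≈ (0.534, -0.010), long axis at -51°.
- **Rail:** direction ≈ -7.9°, front-face midpoint ≈ (0.554, 0.143).

The block needs about +43° CCW. I'll check the neighbours and IK before moving.

```bash
cat >> h.py <<'E'
from scipy.spatial.transform import Rotation as Ro
try: GPO=grip_point_offset
except NameError: GPO=None
TH=np.deg2rad(-7.95); RO=np.array([.5540,.1430])
rx=np.array([np.cos(TH),np.sin(TH)]); ry=np.array([-rx[1],rx[0]])
def q(a):  # tool down, jaw direction at world angle a (rad)
    x=np.array([0,0,-1.]);y=np.array([np.cos(a),np.sin(a),0]);return Ro.from_matrix(np.stack([x,y,np.cross(x,y)],1)).as_quat()
def toR(p): p=np.asarray(p)-RO; return np.stack([p@rx,p@ry],-1)
def block(tag,guess,cams=("top","scene")):
    out=[]
    for n in cams:
        p,d=capture(n); cv2.imwrite(f"pics/{n}_{tag}.png",p)
        P=cloud(n,d);P[d==0]=np.nan;X=P.reshape(-1,3)
        hsv=cv2.cvtColor(p,cv2.COLOR_BGR2HSV).reshape(-1,3)
        s=(np.linalg.norm(X[:,:2]-guess,axis=1)<.09)&(X[:,2]>.043)&(X[:,2]<.061)&(hsv[:,1]<90)
        m=s.reshape(480,640).astype(np.uint8); k,l,st,_=cv2.connectedComponentsWithStats(m)
        B=X[(l==1+np.argmax(st[1:,4])).ravel()]
        r=cv2.minAreaRect((B[:,:2]*1000).astype(np.float32));b=cv2.boxPoints(r)
        e=b[1]-b[0];f=b[2]-b[1]
        if np.linalg.norm(f)>np.linalg.norm(e): e=f
        a=np.rad2deg(np.arctan2(e[1],e[0]));a=(a+90+8)%180-90-8
        c=np.array(r[0])/1000; out.append([*c,a]); print(n,"c",c.round(4),"yaw",round(a,2),"size",np.round(r[1],1),"R",(toR(c)*1000).round(1),"dyaw",round(a-np.rad2deg(TH),2))
    return np.array(out)
def go(p,z,a,v=.15):
    move_l([p[0],p[1],z],q(a),v)
E
python3 - <<'E'
from h import *
print("gpo",GPO)
d=np.load("pics/top0.npy");P=cloud("top",d)
for k,(u,v) in dict(dish=(227,178),turq=(299,187),brown=(297,339),jar=(354,267),tip=(363,175),beaker=(430,250),flask=(430,205)).items(): print(k,P[v,u].round(3))
s=read_state();R=Ro.from_quat(s["tool_rot"]).as_matrix();print(R.round(2))
for a in np.deg2rad([-51,-30,-8,39,60,82,129,150,172]):
    print(round(np.rad2deg(a)),[ (lambda r: None if r is None else round(float(r[6]),2))(ik([x,y,.015],q(a))) for x,y in [(.51,-.12),(.56,.09),(.53,-.1),(.54,.03)]])
E
```

```text
gpo 0.0187
dish [0.755 0.119 0.043]
turq [ 0.724 -0.068  0.052]
brown [ 0.341 -0.058  0.058]
jar [ 0.514 -0.204  0.049]
tip [ 0.753 -0.235  0.05 ]
beaker [ 0.559 -0.409  0.001]
flask [ 0.654 -0.387  0.117]
[[-0.    0.22  0.97]
 [-0.    0.97 -0.22]
 [-1.   -0.    0.  ]]
-51 [-0.04, -0.55, -0.2, -0.5]
-30 [0.33, -0.23, 0.17, -0.17]
-8 [0.69, 0.11, 0.55, 0.17]
39 [1.38, 0.75, 1.31, 0.86]
60 [1.61, 1.05, 1.57, 1.18]
82 [1.88, 1.37, 1.84, 1.52]
129 [2.56, 2.06, 2.49, 2.23]
150 [2.9, 2.35, 2.85, 2.49]
172 [-2.13, 2.65, -2.19, 2.79]
```

```bash
cat >> h.py <<'E'
def push(c,yaw,side,dphi,s=.045,cor=.040,gap=.02,z=.014,n=3,v=.06,first=False,ret=True):
    a0=np.deg2rad(yaw); e=side*np.array([np.cos(a0),np.sin(a0)]); nn=side*np.array([-np.sin(a0),np.cos(a0)])
    c=np.asarray(c); C=c-cor*e
    p0=c+s*e-(.0475+.011)*nn; st=p0-gap*nn
    def ja(a): return (a+np.pi/2)%np.pi-np.pi/2
    if first: move_to([st[0],st[1],.13],q(ja(a0)))
    else: go(st,.10,ja(a0),.25)
    go(st,z,ja(a0),.2)
    go(p0-.002*nn,z,ja(a0),.1)
    fm=0
    for i in range(1,n+1):
        f=np.deg2rad(dphi)*i/n; p=C+Ro.from_euler("z",f).as_matrix()[:2,:2]@(p0-C)
        go(p,z,ja(a0+f),v); S=read_state(); fm=max(fm,np.linalg.norm(S["contact_force"])); print(S["tool_pos"].round(4),S["contact_force"].round(1),round(S["time"],2))
    if ret:
        f=np.deg2rad(dphi); b=p-.03*(Ro.from_euler("z",f).as_matrix()[:2,:2]@nn)
        go(b,z,ja(a0+f),.2); go(b,.10,ja(a0+f),.25)
E
python3 - <<'E'
from h import *
command_gripper(0.0,30)
print(read_state()["gripper_width"],read_state()["time"])
push((.534,-.0096),-51,+1,22,first=True)
block("p1",(.545,0))
print(read_state()["time"])
E
```

```text
6.403284240220595e-05 0.9167
[ 0.5298 -0.0796  0.0141] [-0.3 -0.1 -0.3] 5.25
[ 0.5425 -0.0758  0.014 ] [-0.  -0.2 -0.4] 5.62
[ 0.5546 -0.0705  0.014 ] [-0.  -0.6  1.3] 5.98
top c [0.6039 0.0202] yaw -30.17 size [ 3.7 36.8] R [  66.4 -114.7] dyaw -22.22
scene c [0.5447 0.0012] yaw -29.14 size [ 96.8 122.2] R [  10.4 -141.7] dyaw -21.19
6.875
```

View pics/scene_p1.png

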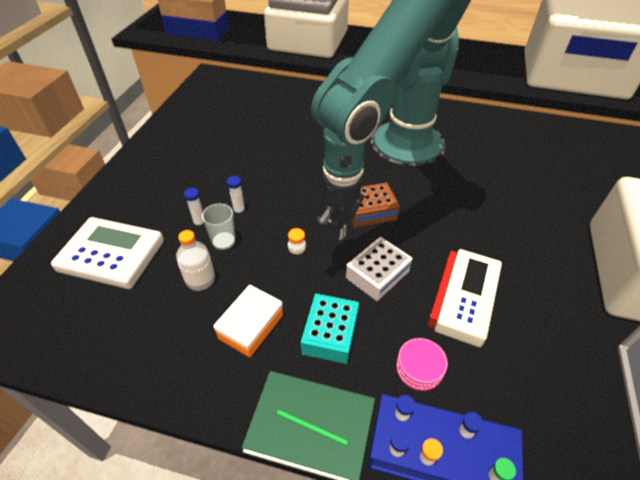

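The block turned about 21°, as predicted, and nothing else moved. The top view is occluded by the arm, so I'm using the scene view. Now the opposite corner.

```bash
python3 - <<'E'
from h import *
push((.5445,.001),-29.5,-1,20.5)
s=read_state()["tool_pos"]; go((.60,.16),.2,np.deg2rad(-8),.25)
block("p2",(.534,-.009))
print(read_state()["time"])
E
```

```text
[0.5237 0.0684 0.0143] [-0.3  0.7  0. ] 9.08
[0.5137 0.0611 0.0141] [ 0.5  1.6 -0.2] 9.44
[0.5045 0.0522 0.0139] [-0.1  0.6  0.3] 9.8
top c [ 0.5402 -0.013 ] yaw -8.46 size [ 95.6 120.3] R [   8.  -156.4] dyaw -0.51
scene c [ 0.5393 -0.0128] yaw -8.43 size [ 95.4 122.6] R [   7.  -156.3] dyaw -0.48
11.4667
```

View pics/scene_p2.png

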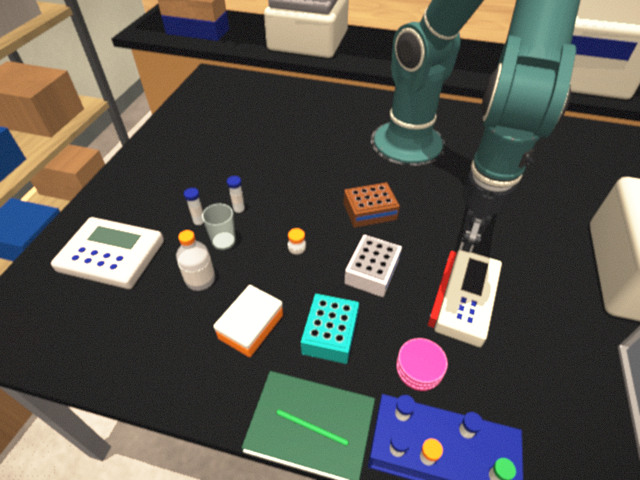

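View pics/top_p2.png

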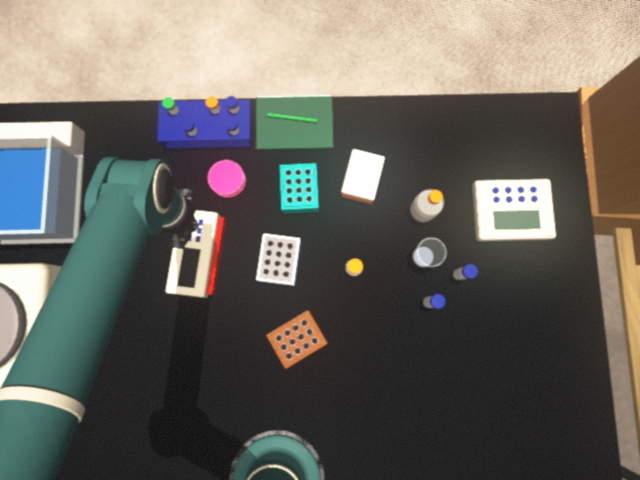

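The long side is within about 0.5° of square, with the block roughly 109 mm clear of the rail. Next I'll push it up with the open fingers, jaw parallel to the rail for two-point contact, and stop about 25 mm short to check.

```bash
cat >> h.py <<'E'
def W(x,y): return RO+x*rx+y*ry
E
python3 - <<'E'
from h import *
X=.0075
go(W(X,-.242),.2,TH,.3)
command_gripper(.085,30)
go(W(X,-.242),.012,TH,.2)
go(W(X,-.216),.012,TH,.08)
go(W(X,-.131),.012,TH,.06)
S=read_state();print(S["contact_force"].round(1),S["wrist_torque"].round(2),S["tool_pos"].round(4),S["gripper_width"])
block("p3",W(X,-.0725))
print(read_state()["time"])
E
```

```text
[ 0.5 -5.6  0.8] [-0.96  0.27  0.1 ] [0.5431 0.0102 0.012 ] 0.08503660249477472
top c [0.4942 0.0479] yaw -69.72 size [ 9.8 34.4] R [ -46.1 -102.4] dyaw -61.77
scene c [0.5514 0.0665] yaw -8.06 size [ 97.2 123.1] R [  8.  -76.1] dyaw -0.11
16.525
```

View pics/scene_p3.png

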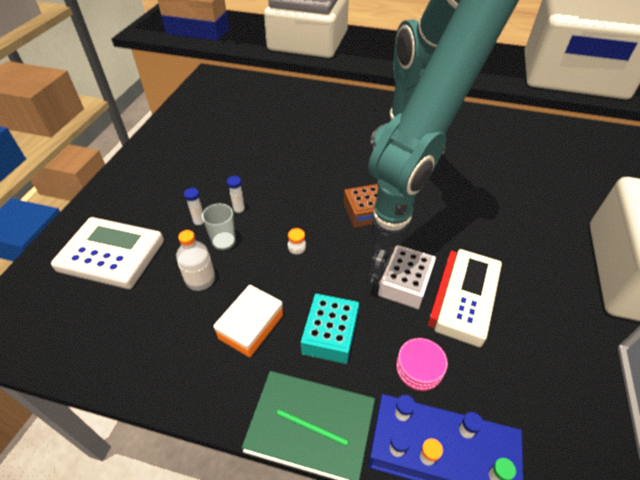

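View pics/top_p3.png

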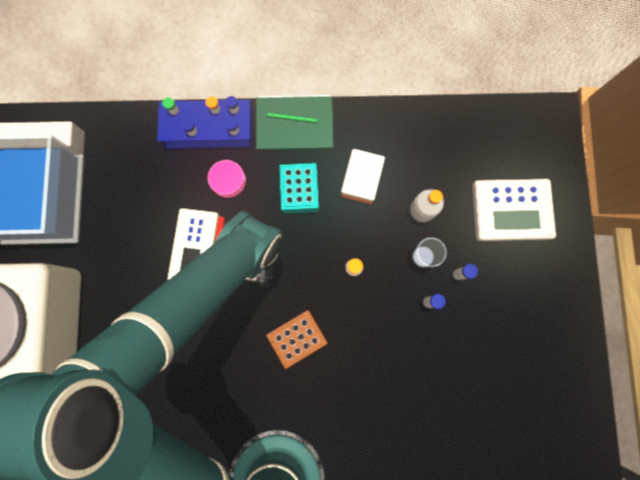

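Square to within 0.1° (scene camera; the top view is occluded) and about 28 mm clear. Now I'll creep up to the rail, watching the force.

```bash
python3 - <<'E'
from h import *
X=.0075
y=-.131+.018
go(W(X,y),.012,TH,.05)
F=[]
for i in range(22):
    y+=.001; go(W(X,y),.012,TH,.02); S=read_state(); f=S["contact_force"][:2]@ry; F.append((round(y*1e3,1),round(f,1),round(S["wrist_torque"][2],2)))
    if f<-25: break
print(F,S["time"],S["tool_pos"])
E
```

```text
[(-112.0, np.float64(-5.2), np.float64(-0.02)), (-111.0, np.float64(-6.0), np.float64(0.03)), (-110.0, np.float64(-6.2), np.float64(-0.07)), (-109.0, np.float64(-6.3), np.float64(-0.04)), (-108.0, np.float64(-5.3), np.float64(-0.02)), (-107.0, np.float64(-5.1), np.float64(-0.02)), (-106.0, np.float64(-5.6), np.float64(-0.09)), (-105.0, np.float64(-6.1), np.float64(-0.01)), (-104.0, np.float64(-5.0), np.float64(-0.06)), (-103.0, np.float64(-6.3), np.float64(-0.03)), (-102.0, np.float64(-8.4), np.float64(0.04)), (-101.0, np.float64(-11.2), np.float64(0.13)), (-100.0, np.float64(-12.9), np.float64(0.2)), (-99.0, np.float64(-14.7), np.float64(0.26)), (-98.0, np.float64(-17.5), np.float64(0.4)), (-97.0, np.float64(-19.7), np.float64(0.53)), (-96.0, np.float64(-21.9), np.float64(0.62)), (-95.0, np.float64(-23.1), np.float64(0.67)), (-94.0, np.float64(-26.0), np.float64(0.83))] 21.7833 [0.54679288 0.03804111 0.01210256]
```

```bash
python3 - <<'E'
from h import *
X=.0075
print(np.rad2deg(TH), Ro.from_quat(read_state()["tool_rot"]).as_matrix()[:,1])
go(W(X,-.15),.012,TH,.06)
go(W(X,-.16),.2,TH,.25)
go(W(X,-.30),.3,TH,.3)
block("p4",W(X,-.0475))
print(read_state()["time"])
for n in("top","scene"):
    p=cv2.imread(f"pics/{n}_p4.png");c=p[180:320,150:310] if n=="top" else p[220:360,360:520]
    cv2.imwrite(f"pics/c4_{n}.png",cv2.resize(c,None,fx=4,fy=4,interpolation=cv2.INTER_CUBIC))
E
```

```text
-7.95 [ 9.89742387e-01 -1.42862894e-01  4.47889137e-04]
top c [0.5553 0.095 ] yaw -8.12 size [ 95.7 120.4] R [  7.9 -47.3] dyaw -0.17
scene c [0.5549 0.0957] yaw -7.91 size [ 94.8 124.1] R [  7.4 -46.7] dyaw 0.04
24.5917
```

View pics/c4_top.png

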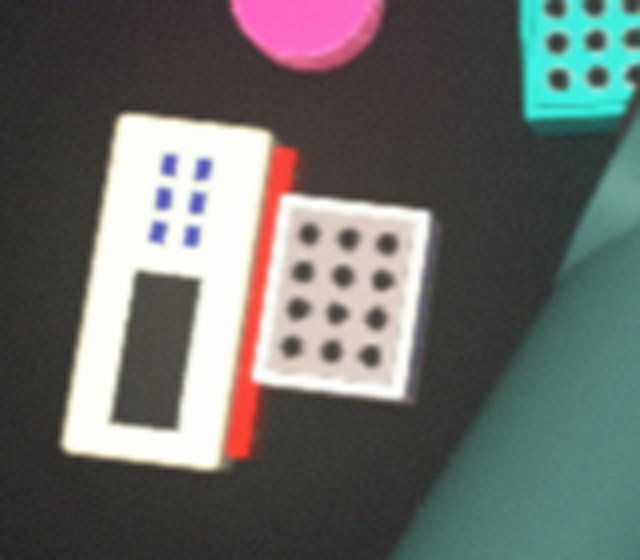

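View pics/c4_scene.png

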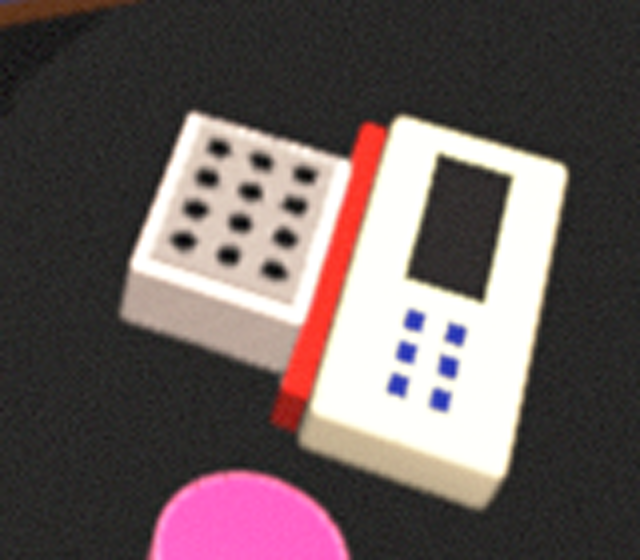

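```bash
python3 - <<'E'
from h import *
print(read_state()["contact_force"].round(1)); job_done(); print(read_state()["time"])
E
```

```text
[-0.2  0.  -0.1]
the job is handed in; nothing more can be done
the job is handed in; nothing more can be done
```

The block is in place, with its long striped side flat against the red rail, and I've handed the job in at about 25 s of the 58 s allowed.

**What I did:**
1. With the fingers shut, I pushed two opposite corners of the block, about 21° each. That squared it to within 0.5° of the rail while it was still about 109 mm away.
2. With the fingers open, I pushed it straight up to the rail. At about 28 mm clear it was 0.1° off square by the scene camera; the arm hid it from the top camera there.
3. I pressed it on until the force rose from about 6 N (sliding) to 26 N, then backed away.

**Last checks:**

| Check | Top camera | Scene camera | Flat target |
|---|---|---|---|
| Angle to rail | -0.17° | +0.04° | 0° |
| Centre from rail face | -47.3 mm | -46.7 mm | -47.5 mm |
| Offset along rail | 7.9 mm | 7.4 mm | within ±40 mm |

- **Camera agreement:** the two cameras differ by about 0.2° and 0.6 mm, within their 2 mm calibration.
- **Uneven press:** during the final press one finger carried more of the load. The combined force still fell within the length of the block's side, which fits flat contact.
- **Robot and surroundings:** the arm is clear of everything, with no contact force. The other objects look unmoved in the pictures, but I didn't measure them again.

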